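# Seat the finned power module in its mounting tray

### The arm

A 6-joint arm with a two-finger parallel gripper is mounted at the origin on the work surface. World frame = base frame: x ahead of the robot, y to its left, z up, the work surface at z = 0. Lengths are in m, angles in rad, forces in N, time in s.
With the tool pointing down it reaches from about 0.275 to 0.775 m from the base axis. Payload 14.6 kg.
Tool frame: the origin (TCP) lies between the finger pads; the fingertips stand 8 mm ahead of it and the grasp point (between the pads) lies 11 mm behind it; z points along the fingers, y is the line along which they close (so a half turn about z gives the same grasp; the last joint's range is limited). The gripper opens to 85 mm and grips with 20 to 120 N. Pads are 22 mm wide; open, the fingers measure 114 mm over their backs; the gripper's body (76 mm by 85 mm) begins 54 mm behind the grasp point. The pads swing forward as they close: fully open they stand 13 mm farther back than shut.
Start: joints at [-1.43, 0.263, -0.048, 1.259, 0, 1.415], TCP at [0.153, -0.502, 0.239] pointing down, gripper open.
Joint ranges: [-2.65, 2.65], [-0.89, 1.7], [-1.18, 1.37], [-2.13, 2.11], [-1.35, 1.29], [-3.14, 3.14]. Speed limits (rad/s): [1.89, 1.89, 2.57, 2.79, 3.14, 3.14].

### API

Orientations are given as a rotation vector (axis times angle).
In Python, from station import monitor, optics, robot gives the robot as it stands.
- The arm moves only by the tool play_rows, never from a script. Its argument "motion" is text: rows parted by semicolons, each of 7 numbers parted by spaces: the turn, a rotation vector about the tool's x, y, z in rad, then the shift along the tool's x, y, z in mm, then the closure, from 0 (fully open) to 1 (shut). In form: rx ry rz tx ty tz gripper; .... A call has 1 to 5 rows; each row is the pose to reach, as a shift and turn from the pose commanded when the call began, along the tool's axes at that moment; what a row does not reach only later rows make up. A row lasts 1/8 s, in which the tool goes at most 62.5 mm and 10.7 degrees, less where a joint would pass 70% of its speed; a pose out of reach is approached as far as the arm can. A call with a gripper value outside its range is refused whole. The fingers move at their own pace and stop on an object; "squeeze" is the grip in N (left out, the last holds). Time passes only in rows, so rows that repeat a pose let the fingers close. It gives the time, the measured TCP pose, the force, the opening and the grip force at its end, in the units of the state.
- monitor.observe(): the state, without advancing time (a new reading comes with each control period).
- optics.read_camera(name): name is "side" or "top" or "wrist"; returns a dict with "frame" (420x560x3 uint8, red, green, blue), "camera_matrix" (3x3 intrinsics, pixels), "position" and "attitude" of the camera in the world; the wrist camera has in their place "hand_eye" (4x4, takes a point from camera to tool coordinates, whose origin is the TCP and whose axes are the flange's). Camera axes: x right, y down, z forward; pixel columns grow to the right and rows downward; lengths in m; the calibration is good to about 2 mm. A picture is of the moment at which its call begins: read the wrist's pose just before it. There is no depth.
- robot.finish_job(): hands the job in; it is judged then, once.
Trained networks look in a picture, given as the dict that the camera call returned (one of the last four; its "shot" number tells which), for a name from the list of things; names that differ only in an ending like _2 or _b are one class to them, and where a whole thing is asked for, a point or a joint stands for the part that bears it (a point fixed in the world has none). Each returns a list of dicts, best first, with "confidence" (0 to 1); they miss things now and then, are a little off and sometimes report something else, mostly with a low value. They report only what shows in the picture. A call takes as long as a camera call. They do not tell look-alikes from the thing itself.
- optics.search_frame(picture, query): "rect" ([left, top, right, bottom] in pixels, round what is visible of it).
The state is a dict: "t": time; "joint_positions": joint angles; "qd": joint speeds; "joint_torque": joint torques, N m; "tcp_pos": TCP position; "orientation": TCP orientation; "ft_force": force on the tool from outside, world axes, zero at the start; "moment": the same for the moment, N m; "finger_gap": finger opening in m; "gripper_force": force on a finger pad.
Only numpy, scipy, OpenCV 4.12 (cv2) and the standard library are available. Lean on these libraries where they do the work, as an engineer would, in place of code of your own. Each camera call takes 0.05 s, during which the arm holds its last target. There are 200 camera calls.

### The job

On the avionics bench, pick up the finned power module and put it in the oblong mounting tray that fits it, so that it sits flat and square, fully home on the pocket floor. Lower it all the way in before letting go (do not drop it), and leave the square unit and the slim unit where they are.

Things in the scene. Friction and masses are not known exactly. Their poses are not given: they have to be found in the camera images.
- module: Loose bare-aluminium oblong block, 110 mm long (its x), 50 wide (y), 55 tall, about 0.45 kg. Top: six lengthwise cooling fins and, at the +x end, two dark round connectors standing 6 mm proud. Grip its flat upright long sides. Origin: centre of its underside; z up. It stands upright on the bench, long axis within 35 degrees of the robot's forward direction. Either way round in the tray is right.
- tray_pocket (a point): Centre of the pocket floor of the oblong aluminium tray fixed to the bench: x along the pocket, y across, z up. Pocket 122 x 62 mm, floor 6 mm above the bench; upright walls to 6 mm above the floor, then a lip flares out at 45 degrees to 11 mm above it; 136 x 76 mm over the lips. Long axis within 35 degrees of forward. A like tray with a square 84 mm pocket is not the one; the two trade places.
- square_unit: Bystander: loose plain aluminium unit, 70 by 70 mm and 45 mm tall, flat top with one dark disc, no fins. Origin: centre of its underside.
- slim_unit: Bystander: loose plain aluminium unit, 130 mm long (its x), 36 mm wide and 50 mm tall, flat top with three dark discs in a row, no fins. Origin: centre of its underside. The module and these two units trade places.
Things that resemble listed ones, but are neither listed nor needed, are in the scene too. Leave any green or yellow look-alike of the part that bears tray_pocket alone.

How it is judged:
On the way:
1. the module is lowered into the oblong tray's pocket (underside within 12 mm of the floor, 15 mm of the centre) while still in the gripper (z of module in the frame of tray_pocket below 0.012 m and horizontal distance between module and tray_pocket below 0.015 m and contact force between the fingers and module above 1 N), for 0.05 s.
At the end, for the whole second after the job is handed in: The module rests upright in the oblong pocket: underside within 4 mm of the floor, centre within 12 mm of the pocket's, tilt under 3.4 degrees, long axis within 10 degrees (either way round), at rest; the square and slim units are within 40 mm of where they started (horizontal distance between module and tray_pocket below 0.012 m and z of module in the frame of tray_pocket between -0.004 and 0.004 m and angle between module's own z axis and vertical below 0.06 rad and angle between the x axis of module and the x axis of tray_pocket, either way round below 0.175 rad and linear speed of module below 0.02 m/s and distance of each of square_unit, slim_unit from where it was at the start of the episode below 0.04 m); the robot touches nothing.
It fails at once if the square unit or the slim unit is moved by more than 40 mm (distance of any of square_unit, slim_unit from where it was at the start of the episode above 0.04 m).
It also fails if it takes over 32 s, if anything falls off the work surface, if the arm or the gripper's body presses on something with over 40 N, if the wrist force passes 120 N, or if a joint passes its speed limit or range.

## Working session

There is one attempt and no reset: what is moved stays moved. The work goes in short steps, Python scripts to look and compute and a tool call to move; the robot and the scene stay as the last step left them, time stands still between calls to the robot, and variables do not carry over. Pictures are saved under pics/ and viewed, at most 10 in all, crops included, and the job is handed in when it is done.

Besides the shell and the picture viewer there is one more tool, called after ">>>" as a command line: name --argument value ..., lists and objects as JSON in quotes. play_rows: Moves the arm, as the interface text tells. Its arguments: {"type":"object","properties":{"motion":{"type":"string"},"squeeze":{"type":"number"}},"required":["motion"]}

```bash
mkdir -p pics; cat > h.py <<'E'
import numpy as np, cv2
from scipy.spatial.transform import Rotation as R
from station import monitor, optics, robot
def cam(n):
    s=monitor.observe(); p=optics.read_camera(n); K=np.array(p["camera_matrix"])
    if n=="wrist":
        T=np.eye(4);T[:3,:3]=R.from_rotvec(s["orientation"]).as_matrix();T[:3,3]=s["tcp_pos"]
        M=T@np.array(p["hand_eye"]); Rm,t=M[:3,:3],M[:3,3]
    else:
        a=np.array(p["attitude"]); t=np.array(p["position"])
        Rm=a if a.shape==(3,3) else R.from_rotvec(a).as_matrix() if a.size==3 else R.from_quat(a).as_matrix()
    return p,K,Rm,t
def px2w(c,uv,z):
    p,K,Rm,t=c; uv=np.atleast_2d(uv).astype(float)
    d=np.c_[uv,np.ones(len(uv))]@np.linalg.inv(K).T@Rm.T
    return t+d*((z-t[2])/d[:,2])[:,None]
def w2px(c,P):
    p,K,Rm,t=c; q=(np.atleast_2d(P)-t)@Rm@K.T
    return q[:,:2]/q[:,2:]
def save(c,n): cv2.imwrite("pics/"+n,c[0]["frame"][:,:,::-1])
E
python3 - <<'E'
from h import *
for n in("top","side"):
    c=cam(n); save(c,n+".png"); print(n,c[0].get("attitude"),c[3],c[1].tolist())
    for q in("module","tray_pocket","square_unit","slim_unit"):
        print(q,[(np.round(r["rect"]).tolist(),round(r["confidence"],2)) for r in optics.search_frame(c[0],q)])
print(monitor.observe())
E
```

```text
top [-2.17779147  2.19847559 -0.09609263] [0.39482018 0.07814897 1.40315822] [[473.981230540813, 0.0, 271.7309241165358], [0.0, 473.981230540813, 206.04656086741738], [0.0, 0.0, 1.0]]
module [([306.0, 201.0, 338.0, 240.0], 0.74), ([339.0, 141.0, 367.0, 172.0], 0.71)]
tray_pocket [([120.0, 113.0, 149.0, 158.0], 0.88), ([190.0, 251.0, 225.0, 300.0], 0.63), ([178.0, 187.0, 215.0, 238.0], 0.62)]
square_unit [([339.0, 141.0, 367.0, 173.0], 0.86)]
slim_unit [([390.0, 194.0, 407.0, 236.0], 0.92)]
side [-0.41473201  2.58294553 -1.41997522] [0.23116159 0.87556263 0.57492988] [[412.4371362929011, 0.0, 273.71447060850187], [0.0, 412.4371362929011, 207.00186407724928], [0.0, 0.0, 1.0]]
module [([288.0, 171.0, 332.0, 200.0], 0.96)]
tray_pocket [([208.0, 256.0, 287.0, 288.0], 0.7), ([53.0, 290.0, 142.0, 338.0], 0.63), ([307.0, 268.0, 378.0, 302.0], 0.57)]
square_unit [([241.0, 152.0, 270.0, 173.0], 0.75)]
slim_unit [([296.0, 139.0, 338.0, 162.0], 0.92)]
{'t': 0.5, 'joint_positions': array([-1.43029813e+00,  2.63127840e-01, -4.83321540e-02,  1.25940810e+00,
        1.63032742e-05,  1.41551118e+00]), 'qd': array([ 0.00061333, -0.00119106,  0.00074158,  0.00081206,  0.00025165,
       -0.00069796]), 'joint_torque': array([-1.75135763e-03, -6.37021637e+01,  3.84592044e+01,  1.67631406e-03,
       -1.53813435e-04,  6.30132703e-06]), 'tcp_pos': array([ 0.15303692, -0.50218669,  0.23925203]), 'orientation': array([-3.10722799e+00, -4.62913007e-01, -2.64413406e-05]), 'ft_force': array([ 0.42968504, -0.88139894, -1.16077544]), 'moment': array([ 0.00841697, -0.00863382, -0.03589891]), 'gripper_force': 0.0, 'finger_gap': 0.08539508485122518}
```

View pics/top.png

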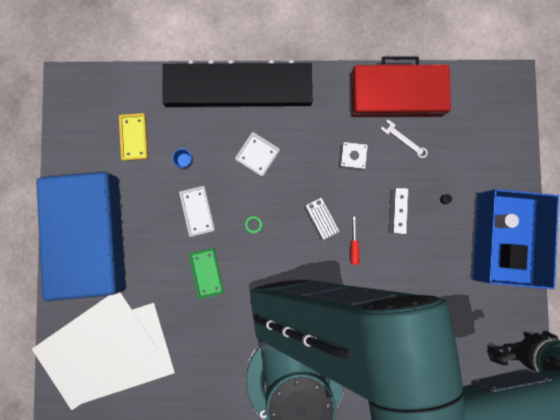

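View pics/side.png

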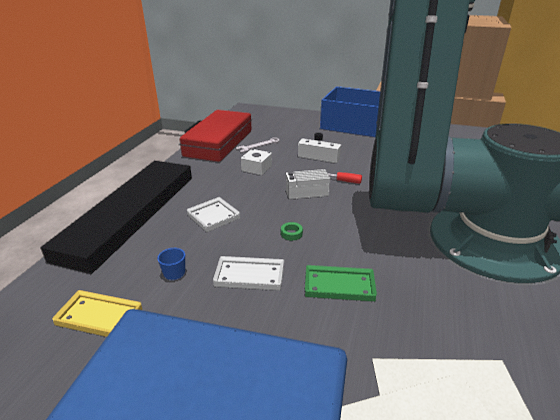

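Top view: the finned block at (322,218) is the module, while (354,155) is the square unit and (400,211) the slim unit. Tray candidates are bare aluminium oblong (197,211), green (206,273), yellow (133,137) and square (257,154). The aluminium oblong one fits the description. I'll measure both and check them in one crop.

```bash
python3 - <<'E'
from h import *
c=cam("top"); f=c[0]["frame"]; 
m=((f.min(2)>120)).astype(np.uint8); m=cv2.morphologyEx(m,cv2.MORPH_CLOSE,np.ones((5,5)))
n,l,st,ce=cv2.connectedComponentsWithStats(m)
im=f[:,:,::-1].copy()
for name,uv,z in(("module",(322,218),.055),("tray",(197,211),.017)):
    k=l[uv[1],uv[0]]; ys,xs=np.where(l==k)
    W=px2w(c,np.c_[xs,ys],z)[:,:2]
    r=cv2.minAreaRect((W*1000).astype(np.float32)); b=cv2.boxPoints(r)
    e=[b[1]-b[0],b[2]-b[1]]; v=max(e,key=np.linalg.norm)
    a=np.degrees(np.arctan2(v[1],v[0])); a=(a+90)%180-90
    print(name,np.round(r[0],1),np.round(r[1],1),"yaw",round(a,1))
    print(np.round(W.mean(0)*1000,1))
cr=cv2.resize(im[120:310,110:420],None,fx=2.5,fy=2.5,interpolation=cv2.INTER_CUBIC); cv2.imwrite("pics/crop.png",cr)
s=monitor.observe();print(R.from_rotvec(s["orientation"]).as_matrix().round(3)); 
w=optics.read_camera("wrist");print(np.round(w["hand_eye"],3),w["camera_matrix"])
E
```

```text
module [461.9 -81.6] [113.5  55.3] yaw 26.8
[461.8 -81.7]
tray [488.9 282. ] [140.2  79.5] yaw 13.2
[488.6 282. ]
[[ 0.957  0.292 -0.   ]
 [ 0.292 -0.957  0.   ]
 [ 0.    -0.    -1.   ]]
[[ 0.    -0.961 -0.278  0.07 ]
 [ 1.    -0.     0.    -0.001]
 [-0.    -0.278  0.961 -0.135]
 [ 0.     0.     0.     1.   ]] [[297.14124118   0.         280.32966358]
 [  0.         297.14124118 214.30039398]
 [  0.           0.           1.        ]]
```

View pics/crop.png

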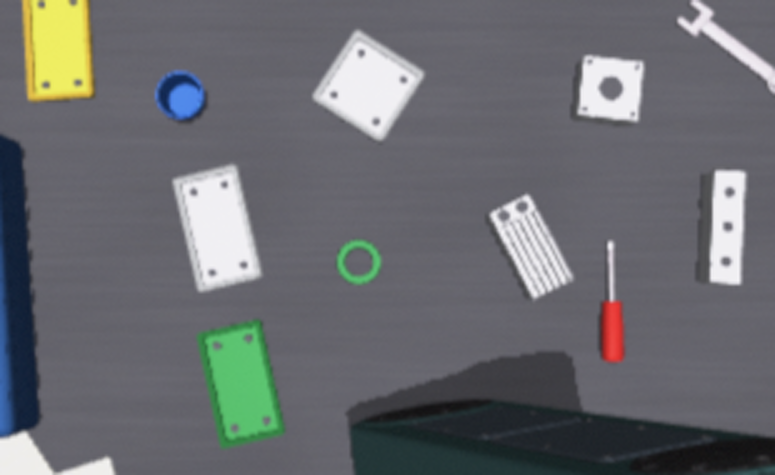

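The crop confirms it: the finned module with two dark connectors is at crop (531,247), and the bare aluminium oblong tray at crop (216,228). I'm moving above the module.

>>> play_rows --motion "0 0 -0.17 418 -312 60 0;0 0 -0.17 418 -312 60 0;0 0 -0.17 418 -312 60 0;0 0 -0.17 418 -312 60 0;0 0 -0.17 418 -312 60 0" --squeeze 60

```text
t: 1.23
tcp_pos: [0.3377, -0.2504, 0.2036]
orientation: [3.056, 0.724, 0.001]
ft_force: [0.7, -0.4, 0.7]
finger_gap: 0.0857
gripper_force: 0.0
```

>>> play_rows --motion "0 0 0 187 -95 30 0;0 0 0 187 -95 30 0;0 0 0 187 -95 30 0;0 0 0 187 -95 30 0;0 0 0 187 -95 30 0"

```text
t: 1.85
tcp_pos: [0.4618, -0.0818, 0.1732]
orientation: [-3.055, -0.729, 0.001]
ft_force: [-0.4, -0.3, -0.2]
finger_gap: 0.0852
gripper_force: 0.0
```

```bash
python3 - <<'E'
from h import *
c=cam("wrist"); s=monitor.observe(); print(s["tcp_pos"],np.degrees(R.from_rotvec(s["orientation"]).as_euler("ZYX")))
save(c,"w1.png"); print([(r["rect"],r["confidence"]) for r in optics.search_frame(c[0],"module")])
E
```

```text
[ 0.46140725 -0.08268611  0.17342584] [ 2.67854033e+01  2.01082218e-02 -1.79992061e+02]
[([254.0, 144.3, 312.9, 266.9], 0.76)]
```

View pics/w1.png

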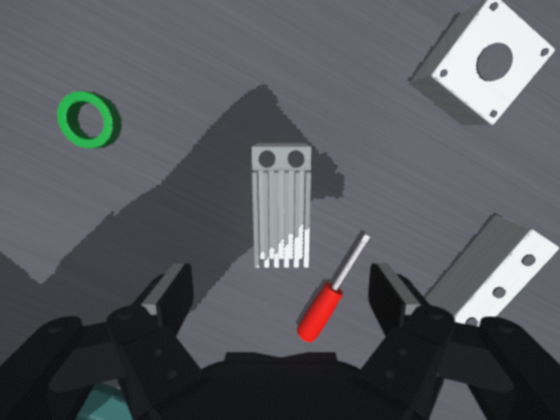

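The wrist view shows the module squarely below, top corners about (251,145), (311,145), (255,268), (310,268). The screwdriver tip at (365,236) is clear of the fingers. I'll compute the offset.

```bash
python3 - <<'E'
from h import *
c=cam("wrist"); s=monitor.observe(); Rt=R.from_rotvec(s["orientation"]).as_matrix()
q=px2w(c,[(251,145),(311.5,145),(310,268),(255.5,268)],.055)
print(((q-s["tcp_pos"])@Rt*1000).round(1), ((q.mean(0)-s["tcp_pos"])@Rt*1000).round(1), q.mean(0))
E
```

```text
[[ 57.2 -25.4 118.7]
 [ 57.2  25.  118.7]
 [-55.3  27.  118.7]
 [-55.4 -24.1 118.7]] [  0.9   0.6 118.7] [ 0.4621415  -0.08385514  0.055     ]
```

>>> play_rows --motion "0 0 -0.014 1 1 50 0;0 0 -0.014 1 1 95 0;0 0 -0.014 1 1 125 0;0 0 -0.014 1 1 146 0;0 0 -0.014 1 1 146 0"

```text
t: 2.62
tcp_pos: [0.4615, -0.0842, 0.0269]
orientation: [-3.051, -0.744, 0.003]
ft_force: [0.0, 0.4, 0.6]
finger_gap: 0.0856
gripper_force: 0.0
```

>>> play_rows --motion "0 0 0 0 0 0 1;0 0 0 0 0 0 1;0 0 0 0 0 0 1;0 0 0 0 0 0 1;0 0 0 0 0 0 1" --squeeze 60

```text
t: 3.25
tcp_pos: [0.463, -0.0838, 0.0287]
orientation: [3.051, 0.746, 0.002]
ft_force: [-2.2, 0.5, 10.9]
finger_gap: 0.0494
gripper_force: 61.8
```

>>> play_rows --motion "0 0 0 0 0 -20 1;0 0 0 0 0 -60 1;0 0 0 0 0 -110 1;0 0 0 0 0 -130 1;0 0 0 0 0 -130 1"

```text
t: 3.88
tcp_pos: [0.4632, -0.0839, 0.1588]
orientation: [3.05, 0.746, 0.004]
ft_force: [-0.9, 0.7, -5.4]
finger_gap: 0.0493
gripper_force: 65.0
```

>>> play_rows --motion "0 0 0.25 192 -313 0 1;0 0 0.25 192 -313 0 1;0 0 0.25 192 -313 0 1;0 0 0.25 192 -313 0 1;0 0 0.25 192 -313 0 1"

```text
t: 4.5
tcp_pos: [0.4858, 0.2105, 0.1562]
orientation: [-3.109, -0.391, 0.005]
ft_force: [1.2, -0.5, -4.7]
finger_gap: 0.0487
gripper_force: 65.2
```

>>> play_rows --motion "0 0 0.02 21 -69 0 1;0 0 0.02 21 -69 0 1;0 0 0.02 21 -69 0 1;0 0 0.02 21 -69 0 1"

```text
t: 5.0
tcp_pos: [0.501, 0.2419, 0.1578]
orientation: [-3.073, -0.442, 0.011]
ft_force: [-0.9, 0.1, -6.0]
finger_gap: 0.0489
gripper_force: 65.3
```

```bash
python3 - <<'E'
from h import *
c=cam("wrist"); s=monitor.observe(); print(s["tcp_pos"],np.degrees(R.from_rotvec(s["orientation"]).as_euler("ZYX")))
save(c,"w2.png"); print([(r["rect"],r["confidence"]) for r in optics.search_frame(c[0],"tray_pocket")])
E
```

```text
[0.50109549 0.24194529 0.15801374] [ 1.63549348e+01  9.00962670e-02 -1.77854925e+02]
[([200.9, 129.5, 284.7, 261.0], 0.82)]
```

View pics/w2.png

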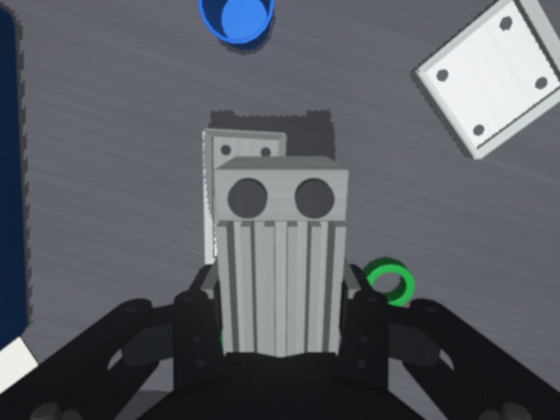

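The wrist view shows the module held square and the tray ahead of it at about (245,195). The arm stopped short and tilted, so I'll check the joints.

```bash
python3 - <<'E'
from h import *
s=monitor.observe(); print(s["joint_positions"].round(3),s["tcp_pos"],s["orientation"],s["qd"].round(3))
c=cam("side"); save(c,"s2.png")
E
```

```text
[ 0.285  0.351 -0.143  1.078  0.038  3.141] [0.50120069 0.24205528 0.1581389 ] [-3.07300006 -0.44166687  0.01028706] [ 0.002 -0.001  0.006  0.     0.     0.001]
```

View pics/s2.png

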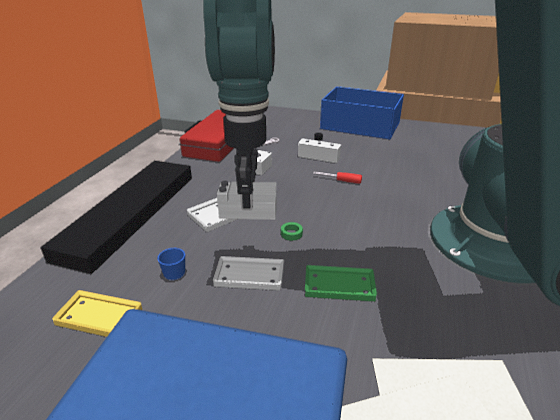

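Joint 6 is at its 3.14 limit. Either way round in the tray is allowed, so I'll spin the module half a turn the other way (tool −z), levelling the tilt as I go.

```bash
cat > go.py <<'E'
import sys
from h import *
x,y,z,yaw=map(float,sys.argv[1:5]); s=monitor.observe()
Rc=R.from_rotvec(s["orientation"]); Rt=R.from_euler("z",yaw,degrees=True)*R.from_euler("x",np.pi)
print("rot",(Rc.inv()*Rt).as_rotvec().round(4),"mm",(Rc.inv().apply(np.array([x,y,z])-s["tcp_pos"])*1000).round(1),s["joint_positions"].round(2), s["t"])
E
python3 go.py .501 .242 .158 65
```

```text
rot [-0.0357 -0.0149 -0.8487] mm [-0.4  0.1  0.2] [ 0.28  0.35 -0.14  1.08  0.04  3.14] 5.15
```

>>> play_rows --motion "-0.036 -0.015 -0.85 0 0 0 1;-0.036 -0.015 -0.85 0 0 0 1;-0.036 -0.015 -0.85 0 0 0 1;-0.036 -0.015 -0.85 0 0 0 1;-0.036 -0.015 -0.85 0 0 0 1"

```text
t: 5.78
tcp_pos: [0.5014, 0.2425, 0.1583]
orientation: [2.644, 1.696, 0.0]
ft_force: [0.5, 0.0, -4.3]
finger_gap: 0.049
gripper_force: 65.4
```

>>> play_rows --motion "0 0 -0.9 0 0 0 1;0 0 -0.9 0 0 0 1;0 0 -0.9 0 0 0 1;0 0 -0.9 0 0 0 1;0 0 -0.9 0 0 0 1"

```text
t: 6.4
tcp_pos: [0.5014, 0.2424, 0.1583]
orientation: [1.642, 2.678, 0.0]
ft_force: [0.3, 0.7, -4.9]
finger_gap: 0.0495
gripper_force: 65.5
```

>>> play_rows --motion "0 0 -0.9 0 0 0 1;0 0 -0.9 0 0 0 1;0 0 -0.9 0 0 0 1;0 0 -0.9 0 0 0 1;0 0 -0.9 0 0 0 1"

```text
t: 7.02
tcp_pos: [0.5014, 0.2424, 0.1583]
orientation: [0.313, 3.126, -0.0]
ft_force: [-0.2, -0.0, -4.6]
finger_gap: 0.0492
gripper_force: 65.5
```

```bash
python3 go.py .489 .282 .158 193.2; python3 -c "
from h import *
s=monitor.observe();print(s['tcp_pos'],R.from_rotvec(s['orientation']).as_euler('ZYX',degrees=True))"
```

```text
rot [-0.000e+00  3.000e-04 -4.303e-01] mm [20.  36.3  0.3] [ 0.3   0.35 -0.14  1.08 -0.    0.5 ] 7.025
[0.50138309 0.24242316 0.15831235] [1.68545690e+02 1.85220584e-02 1.79998810e+02]
```

>>> play_rows --motion "0 0 -0.43 20 36 0 1;0 0 -0.43 20 36 0 1;0 0 -0.43 20 36 0 1;0 0 -0.43 20 36 40 1;0 0 -0.43 20 36 80 1"

```text
t: 7.65
tcp_pos: [0.4895, 0.2819, 0.0776]
orientation: [-0.352, 3.12, 0.0]
ft_force: [-0.4, 0.0, -5.5]
finger_gap: 0.0491
gripper_force: 65.9
```

```bash
python3 go.py .489 .282 .078 193.2; python3 - <<'E'
from h import *
c=cam("wrist"); f=c[0]["frame"][:,:,::-1].copy()
# predicted tray outline over lips, from the top-camera estimate
a=np.radians(13.2); ex=np.array([np.cos(a),np.sin(a),0]); ey=np.array([-np.sin(a),np.cos(a),0])
P=np.array([[.489,.282,.017]+sx*.068*ex+sy*.038*ey for sx,sy in((1,1),(1,-1),(-1,-1),(-1,1))])
cv2.polylines(f,[np.round(w2px(c,P)).astype(int)],True,(0,0,255),1)
g=px2w(c,[[0,0]],0)
t=cam("top"); h=t[0]["frame"][:,:,::-1].copy(); 
cv2.polylines(h,[np.round(w2px(t,P)).astype(int)],True,(0,0,255),1)
s=cam("side"); k=s[0]["frame"][:,:,::-1].copy(); cv2.polylines(k,[np.round(w2px(s,P)).astype(int)],True,(0,0,255),1)
k=cv2.resize(k[160:320,140:353],(560,420))
cv2.imwrite("pics/w3.png",np.vstack([cv2.resize(f,(400,300)),cv2.resize(k,(400,300))])); cv2.imwrite("pics/w3f.png",f)
E
```

```text
rot [ 0.0001  0.0016 -0.0058] mm [ 0.4  0.2 -0.4] [ 0.38  0.43 -0.26  0.88 -0.    0.15] 7.65
```

View pics/w3.png

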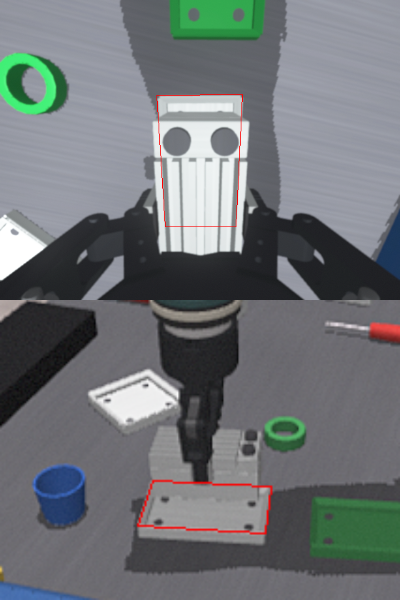

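The predicted outline (red) matches the real tray in both views: wrist at (200,160), side at (205,510). The module is centred and aligned over it, so I'm lowering.

>>> play_rows --motion "0 0 -0.006 0 0 10 1;0 0 -0.006 0 0 20 1;0 0 -0.006 0 0 30 1;0 0 -0.006 0 0 37 1;0 0 -0.006 0 0 40 1"

```text
t: 8.43
tcp_pos: [0.489, 0.2821, 0.0377]
orientation: [0.362, -3.12, 0.0]
ft_force: [-0.7, -0.2, -4.8]
finger_gap: 0.0493
gripper_force: 65.7
```

>>> play_rows --motion "0 0 0 0 0 1 1;0 0 0 0 0 2 1;0 0 0 0 0 3 1;0 0 0 0 0 3 1"

```text
t: 8.93
tcp_pos: [0.4892, 0.2822, 0.0352]
orientation: [-0.362, 3.12, 0.0]
ft_force: [-0.1, -0.9, -4.9]
finger_gap: 0.049
gripper_force: 65.7
```

>>> play_rows --motion "0 0 0 0 0 0.5 1;0 0 0 0 0 1 1;0 0 0 0 0 1 1"

```text
t: 9.3
tcp_pos: [0.4893, 0.2822, 0.0347]
orientation: [-0.362, 3.12, 0.0]
ft_force: [-2.2, -1.3, 5.3]
finger_gap: 0.0494
gripper_force: 67.0
```

Contact came at exactly the expected height (0.0287 + 0.006), with the force rising about 10 N. The module is on the floor, so I'm releasing and rising.

>>> play_rows --motion "0 0 0 0 0 0 0;0 0 0 0 0 0 0;0 0 0 0 0 0 0;0 0 0 0 0 0 0;0 0 0 0 0 0 0"

```text
t: 9.93
tcp_pos: [0.4892, 0.2821, 0.0341]
orientation: [-0.362, 3.121, -0.0]
ft_force: [-0.2, -0.3, 0.3]
finger_gap: 0.0854
gripper_force: 0.0
```

>>> play_rows --motion "0 0 0 0 0 -15 0;0 0 0 0 0 -45 0;0 0 0 0 0 -90 0;0 0 0 0 0 -140 0;0 0 0 0 0 -140 0"

```text
t: 10.55
tcp_pos: [0.4907, 0.2828, 0.1787]
orientation: [-0.362, 3.114, 0.003]
ft_force: [0.1, 0.3, -0.9]
finger_gap: 0.0855
gripper_force: 0.0
```

```bash
python3 - <<'E'
from h import *
c=cam("wrist"); f=c[0]["frame"][:,:,::-1].copy()
s=cam("side"); k=cv2.resize(s[0]["frame"][210:320,180:327,::-1],(560,420))
a=np.radians(13.2); ex=np.array([np.cos(a),np.sin(a),0]); ey=np.array([-np.sin(a),np.cos(a),0])
P=np.array([[.489,.282,.061]+sx*.055*ex+sy*.025*ey for sx,sy in((1,1),(1,-1),(-1,-1),(-1,1))])
cv2.polylines(f,[np.round(w2px(c,P)).astype(int)],True,(0,0,255),1)
cv2.imwrite("pics/w4.png",np.vstack([cv2.resize(f,(400,300)),cv2.resize(k,(400,300))]))
E
```

```text
(no output)
```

View pics/w4.png

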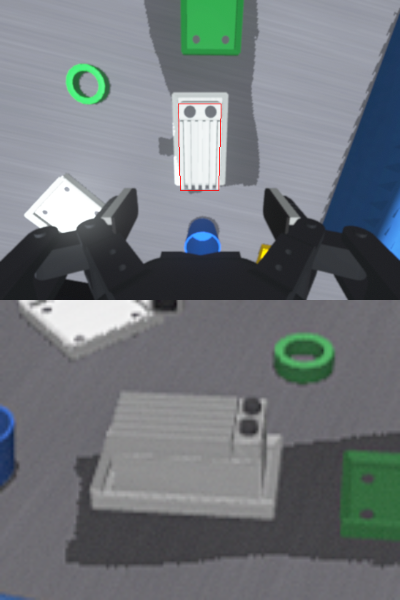

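The wrist view shows the module inside the tray, matching the prediction at (200,145). The side view is coarse near the front wall, so I'll take one larger crop with the expected module edges drawn on it.

```bash
python3 - <<'E'
from h import *
s=cam("side"); f=s[0]["frame"][:,:,::-1]; S=6; o=np.array([195,225]); k=cv2.resize(f[225:310,195:315],None,fx=S,fy=S,interpolation=cv2.INTER_CUBIC)
a=np.radians(13.2); ex=np.array([np.cos(a),np.sin(a),0]); ey=np.array([-np.sin(a),np.cos(a),0])
for z in(.006,.061):
    P=np.array([[.489,.282,z]+sx*.055*ex+sy*.025*ey for sx,sy in((1,1),(1,-1),(-1,-1),(-1,1))])
    cv2.polylines(k,[np.round((w2px(s,P)-o+.5)*S).astype(int)],True,(0,0,255),1)
cv2.imwrite("pics/s5.png",k)
E
```

```text
(no output)
```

View pics/s5.png

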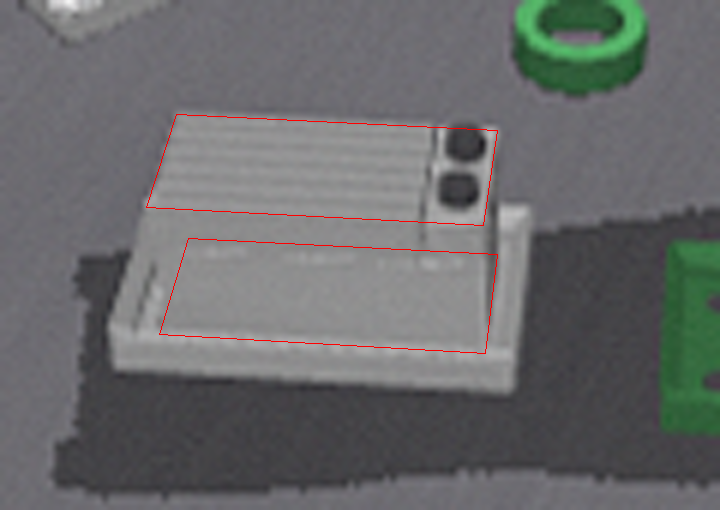

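The enlarged side view shows the module's top outline matching the prediction for fully home, from (147,207) to (497,130), and it sits level in the tray. Handing in.

```bash
python3 -c "
from station import robot
print(robot.finish_job())"
```

```text
the job is handed in; nothing more can be done
None
```

The finned module is in the bare-aluminium oblong tray, lowered to floor contact before release; the last views show it level and fully home. The arm went nowhere near the square or slim unit, and I handed the job in at about 11 s (no verdict was returned).

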